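# Wedge the rocking laser level

## Task

The laser level on the shelf rocks because one of its feet is too short. With your fingertips push the long wooden wedge along the mat, thin end first, under that short foot until the level stands level and can no longer rock, then draw your hand away. Do not lift or carry the wedge, do not touch the level itself, and leave everything else on the shelf where it is.

Things in the scene. Friction and masses are not known exactly. Their poses are not given: they have to be found in the camera images.
- level: Laser level (1.6 kg) on a square aluminium base plate, side 168 mm, 24 to 38 mm above the mat when level, a foot under each corner. Origin: on the mat under the plate's centre; z up; x along a diagonal: short foot at x = -100 mm, opposite foot +100 mm; the other two, at y = +/-100 mm, grip the mat and stay put. The plate's corner reaches 118 mm out. This frame does not rock; the level cannot slide.
- lean (a joint): Rocking angle of the level about the line through its two gripping feet (rad). 0 = level, three good feet on the mat: a hard stop, a wedge pushed on after that jams. 0.08 = leaning fully down over the short foot, where two nubs under the plate stop it. Its weight always leans it over the short foot; 2 to 6 N under that foot raise it.
- short_foot (a point): Lowest point of the short foot, a rubber dome of radius 12 mm under the plate's corner. It is 12 mm above the mat when the level stands level and 4 mm above it when it leans fully.
- wedge: The long wedge: plain pale wood, loose, 120 mm long (x), 50 mm wide (y), about 60 g, flat on the mat just outside the short foot, thin end towards it. Origin: centre of its underside; z up, +x to the thin end. Height 2 mm at the thin end (x = +60 mm), rising straight to 20 mm at the upright thick end (x = -60 mm). Friction keeps it in place under the foot.
- head_top (a point): Centre of the top of the level's grey head, a box 74 x 88 mm rising from the plate to about 164 mm above the mat; it rocks with the plate. When level, this point is at x = -22 mm, y = 0 in the frame of the level.
- stub_wedge: A stubby wedge of the same wood, 60 x 30 mm, only 9 mm high at its thick end: too thin for the job, leave it. Origin: centre of its underside.
- jar: White plastic jar of spacers, 72 mm diameter, 90 mm tall, beside the wedge on one side. Origin: centre of its underside.
- nippers: Tile nippers with blue handles, 178 x 76 mm and 16 mm high, lying beside the wedge on the other side. Origin: on the mat near the middle of the tool; jaws to +x.
- trowel: Notched steel trowel, blade 260 x 116 mm lying flat, red handle above it, 67 mm high. Origin: centre of the blade's underside.
- float: Yellow grout float, 240 x 95 mm, 72 mm high, dark handle on top. Origin: centre of its underside.
- tape: Grey tape measure, 70 x 65 mm, 40 mm high. Origin: centre of its underside.
There are look-alikes about, which are no part of the job. Leave any orange look-alike of the wedge alone.

How it is judged:
By the outcome, as a careful person would: the job done as asked, in the order asked, and still so for the second after the job is handed in, with the robot touching nothing.
It also fails if it takes over 45 s, if anything falls off the work surface, if the arm or the gripper's body presses on something with over 40 N, if the wrist force passes 120 N, or if a joint passes its speed limit or range.

## Robot

A 6-joint arm with a two-finger parallel gripper is mounted at the origin on the work surface. World frame = base frame: x ahead of the robot, y to its left, z up, the work surface at z = 0. Lengths are in mm, angles in degrees, forces in N, time in s.
With the tool pointing down it reaches from about 300 to 850 mm from the base axis. Payload 4.2 kg.
Tool frame: the origin (TCP) lies midway between the tips of the shut fingers; the grasp point (between the pads) lies 19 mm behind it (env.hold_point_z is the z of the grasp point in the tool frame, in mm); z points along the fingers, y is the direction in which the jaws open and shut (so a half turn about z gives the same grasp; the last joint's range is limited). The gripper opens to 91 mm and grips with 3 to 60 N. Pads are 32 mm wide; open, the fingers measure 118 mm over their backs; the gripper's body (76 mm by 178 mm) begins 60 mm behind the grasp point.
Start: joints at [70.359, 18.312, 89.639, -0, 72.044, -1.146], TCP at [182.406, 545.318, 213.976] pointing down, gripper open.
Joint ranges: [-177.97, 177.97], [-48.28, 115.42], [12.27, 149.76], [-77.06, 257.06], [2.81, 150.46], [-146.56, 146.56]. Speed limits (degrees/s): [147.25, 147.25, 180, 180, 180, 180].

## Interface

Orientations are given as [roll, pitch, yaw] about the fixed x, y, z axes, in that order (R = Rz(yaw) Ry(pitch) Rx(roll)).
In Python, from workcell import env, grab_frame, camera_params, spotter gives the robot as it stands. The module is installed in compiled form; this text tells all that it offers.
- The arm moves only by the shell command python3 -m jog 'ROWS' [FORCE]. ROWS is text: rows parted by semicolons, each of 7 numbers parted by spaces: the turn, a rotation vector about the world's x, y, z in units of 5 degrees (1.0 is 5 degrees), then the shift along the world's x, y, z in units of 25 mm (1.0 is 25 mm), then the opening, from 0 (shut) to 1 (fully open). A call has 1 to 5 rows; each row is the pose to reach, as a shift and turn from the pose commanded when the call began; what a row does not reach only later rows make up. A row lasts 1/8 s, in which the tool goes at most 62.5 mm and 10.7 degrees, less where a joint would pass 70% of its speed; a pose out of reach is approached as far as the arm can. A call with a gripper value outside its range is refused whole. The fingers move at their own pace and stop on an object; FORCE is the grip in N (left out, the last holds). Time passes only in rows, so rows that repeat a pose let the fingers close. It gives the time, the measured TCP pose, the force and the opening at its end, in the units of the state.
- env.state(): the state, without advancing time (a new reading comes with each control period).
- grab_frame(name): name is "scene" or "side" or "wrist"; returns the picture (480x640x3 uint8, red, green, blue); there is no depth.
- camera_params(name): a dict with "K" (3x3 intrinsics, pixels), "rvec" (rotation vector, rad) and "tvec" (3), from world to camera coordinates, as OpenCV has them. Camera axes: x right, y down, z forward; pixel columns grow to the right and rows downward; lengths in mm; the calibration is good to about 2 mm. The wrist camera is an equidistant fisheye: a pixel r from the principal point sees the ray r / f radians off the axis. A picture is of the moment at which its call begins: read the wrist's pose just before it. camera_params takes no time and is no camera call; for the wrist camera it gives the pose at the moment of the call.
- env.job_done(): hands the job in, once; it reports no verdict.
Trained networks look in the newest picture that a camera, given by its name, has taken for a name from the list of things; names that differ only in an ending like _2 or _b are one class to them, and where a whole thing is asked for, a point or a joint stands for the part that bears it (a point fixed in the world has none). Each returns a list of dicts, best first, with "conf" (0 to 1); they miss things now and then, are a little off and sometimes report something else, mostly with a low value. They report only what shows in the picture. A call takes as long as a camera call. They do not tell look-alikes from the thing itself.
- spotter.look_for(query, camera): "box" ([left, top, width, height] in pixels, round what is visible of it).
- spotter.trace(query, camera): "region" (480x640 bool, what is visible of it) and "box" ([left, top, width, height] in pixels, round what is visible of it).
The state is a dict: "time_s": time; "qpos": joint angles; "qvel": joint speeds; "effort": joint torques, N m; "ee_pos": TCP position; "ee_rot": TCP orientation; "force": force on the tool from outside, world axes, zero at the start; "torque": the same for the moment, N m; "gripper_width": finger opening in mm.
Only numpy, scipy, OpenCV 4.12 (cv2) and the standard library are available. Lean on these libraries where they do the work, as an engineer would, in place of code of your own. Each camera call takes 0.05 s, during which the arm holds its last target. There are 200 camera calls.

## Working session

There is one attempt and no reset: what is moved stays moved. The work goes in short steps, Python scripts to look and compute and a shell command to move; the robot and the scene stay as the last step left them, time stands still between calls to the robot, and variables do not carry over. Pictures are saved under pics/ and viewed, about 8 in all and at most 12, crops included, and the job is handed in when it is done.

```bash
mkdir -p pics; cat > h.py <<'E'
import numpy as np, cv2
from workcell import env, grab_frame, camera_params, spotter
def snap(cam,fn=None):
    im=grab_frame(cam)
    if fn: cv2.imwrite('pics/'+fn,im[:,:,::-1])
    return im
def ray(cam,uv,cp=None):
    p=cp or camera_params(cam);K=np.array(p['K']);R=cv2.Rodrigues(np.array(p['rvec'],float))[0];t=np.array(p['tvec'],float).ravel()
    x=(uv[0]-K[0,2])/K[0,0];y=(uv[1]-K[1,2])/K[1,1]
    if cam=='wrist':
        r=np.hypot(x,y);s=np.sin(r)/max(r,1e-9);d=np.array([x*s,y*s,np.cos(r)])
    else: d=np.array([x,y,1.])
    return -R.T@t, R.T@d
def onz(cam,uv,z=0,cp=None):
    c,d=ray(cam,uv,cp);return c+d*(z-c[2])/d[2]
def proj(cam,P,cp=None):
    p=cp or camera_params(cam);R=cv2.Rodrigues(np.array(p['rvec'],float))[0];q=R@np.array(P,float)+np.array(p['tvec'],float).ravel();K=np.array(p['K'])
    if cam=='wrist':
        r=np.hypot(q[0],q[1]);k=np.arctan2(r,q[2])/max(r,1e-9)
    else:k=1/q[2]
    return np.array([K[0,0]*q[0]*k+K[0,2],K[1,1]*q[1]*k+K[1,2]])
E
python3 - <<'E'
from h import *
np.set_printoptions(precision=1,suppress=True)
ims=[]
for c in ['scene','side','wrist']:
    ims.append(snap(c,c+'0.png'))
    if c!='wrist': print(c,ray(c,(320,240)))
    for q in ['level','wedge','jar','nippers','short_foot','stub_wedge']:
        for r in spotter.look_for(q,c)[:3]:
            b=r['box'];print(c,q,round(r['conf'],2),b,onz(c,(b[0]+b[2]/2,b[1]+b[3]/2))[:2])
print(env.state())
E
```

```text
scene (array([1159.7,  109.4, 1083.8]), array([-0.5, -0.1, -0.8]))
scene level 0.87 [338.8, 230.2, 90.2, 99.4] [574.1 113.2]
scene level 0.23 [189.9, 255.5, 30.2, 34.5] [ 655.9 -321.5]
scene wedge 0.92 [283.7, 236.1, 47.8, 37.3] [547.5 -86.7]
scene wedge 0.57 [236.0, 187.4, 43.4, 32.4] [ 422.6 -258.5]
scene jar 0.68 [270.6, 269.3, 34.2, 45.8] [ 660.3 -107.3]
scene nippers 0.56 [318.7, 200.6, 68.6, 37.3] [414.4   3.2]
scene short_foot 0.84 [337.3, 233.9, 88.7, 95.1] [579.6 108.6]
scene stub_wedge 0.65 [481.9, 297.7, 30.8, 17.3] [582.3 386.2]
side (array([  113.5, -1001.4,  1061.7]), array([ 0.3,  0.7, -0.7]))
side level 0.92 [271.5, 198.6, 74.3, 63.0] [628.3 157.2]
side wedge 0.83 [305.8, 272.2, 22.9, 27.9] [543.8 -90.3]
side wedge 0.81 [294.1, 322.9, 20.0, 38.5] [ 424.7 -260.8]
side wedge 0.46 [346.5, 243.4, 22.0, 37.4] [702.3 -50.3]
side jar 0.86 [347.0, 242.6, 23.2, 39.3] [705.1 -52.4]
side nippers 0.66 [259.8, 254.3, 23.0, 44.9] [434.1   4.6]
side nippers 0.25 [274.8, 203.5, 67.8, 59.5] [621.7 142.2]
side short_foot 0.61 [274.3, 198.9, 70.8, 62.3] [631.7 156. ]
side short_foot 0.39 [171.5, 192.8, 79.5, 40.4] [356.8 388.6]
wrist stub_wedge 0.24 [160.2, 272.1, 146.0, 134.7] [303.  391.6]
{'time_s': 1.05, 'qpos': array([70.4, 18.3, 89.6,  0. , 72. , -1.1]), 'qvel': array([-0. , -0. ,  0.1,  0. , -0. ,  0. ]), 'effort': array([  0. , -41.2, -23.2,   0.1,   0. ,   0. ]), 'ee_pos': array([182.4, 545.3, 214. ]), 'ee_rot': array([180. ,  -0. , 161.5]), 'force': array([ 0.2,  0.9, -0.4]), 'torque': array([ 0.,  0., -0.]), 'gripper_width': 91.62813158003479}
```

View pics/scene0.png

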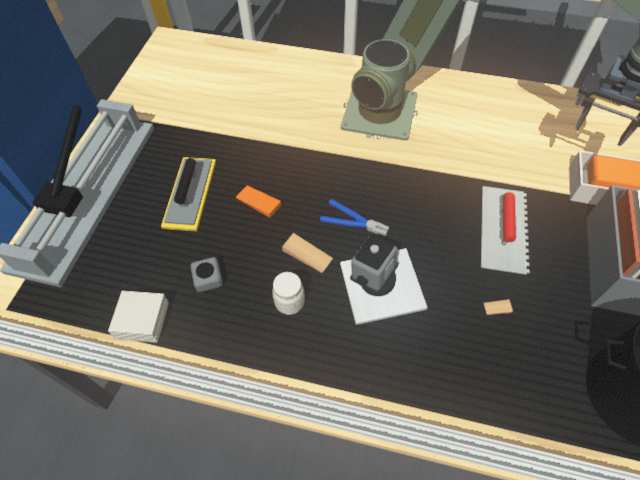

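View pics/side0.png

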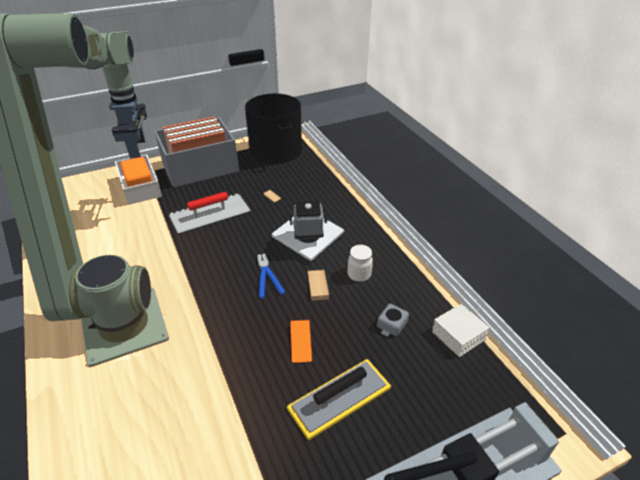

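The wedge candidates in the scene view are the pale wood one at (307,253) and the orange look-alike at (258,200). The pale one fits because it points at the plate corner at (341,262). The stub is at (498,307). Next I'll fit models to the traced masks.

```bash
cat > fit.py <<'E'
from h import *
from scipy.optimize import minimize
def tf(P,x,y,yaw):
    c,s=np.cos(yaw),np.sin(yaw);P=np.array(P,float)
    return np.c_[c*P[:,0]-s*P[:,1]+x,s*P[:,0]+c*P[:,1]+y,P[:,2]]
W=[(a,b,z) for a,b,z in[(60,25,0),(60,-25,0),(60,25,2),(60,-25,2),(-60,25,0),(-60,-25,0),(-60,25,20),(-60,-25,20)]]
def lean(P,a):  # about y axis line through gripping feet at z=0; short foot (-x) down
    P=np.array(P,float);c,s=np.cos(a),np.sin(a)
    return np.c_[c*P[:,0]-s*P[:,2],P[:,1],s*P[:,0]+c*P[:,2]]
d=118.8
def parts(a=.08):
    plate=[(sx*d,0,z) for sx in(1,-1) for z in(24,38)]+[(0,sx*d,z) for sx in(1,-1) for z in(24,38)]
    return lean(plate,a)
S=4
def hull(cam,P,off,cp):
    q=np.array([proj(cam,p,cp) for p in P])
    return cv2.convexHull(((q-off+.5)*S*16).astype(np.int32).astype(np.float32).astype(np.int32))
def fit(masks,model,x0):
    cps={c:camera_params(c) for c in masks}
    up={};off={}
    for c,m in masks.items():
        r,cc=np.nonzero(m);o=np.array([cc.min()-20,r.min()-20]);e=(cc.max()+20,r.max()+20)
        up[c]=cv2.resize(m[o[1]:e[1],o[0]:e[0]].astype(np.float32),None,fx=S,fy=S,interpolation=cv2.INTER_LINEAR)>.5;off[c]=o
    def cost(v):
        t=0
        for c in masks:
            k=np.zeros(up[c].shape,np.uint8);cv2.fillPoly(k,[hull(c,tf(model,v[0],v[1],v[2]/50),off[c],cps[c])],1,shift=4);k=k>0
            t+=1-(k&up[c]).sum()/(k|up[c]).sum()
        return t/len(masks)
    best=min((minimize(cost,x0+np.array(dx),method='Nelder-Mead',options=dict(initial_simplex=x0+np.array(dx)+np.array([[0,0,0],[8,0,0],[0,8,0],[0,0,8]]))) for dx in([0,0,0],[5,-5,5],[-5,5,-5])),key=lambda r:r.fun)
    return best.x,best.fun
def mask(q,cam,near):
    o=[r for r in spotter.trace(q,cam) if np.hypot(r['box'][0]+r['box'][2]/2-near[0],r['box'][1]+r['box'][3]/2-near[1])<20]
    return o[0]['region'] if o else None
E
python3 - <<'E'
from fit import *
np.set_printoptions(precision=3,suppress=True)
M={}
im=snap('scene');ms=mask('wedge','scene',(307,254));ls=mask('level','scene',(384,280))
im2=snap('side');mw=mask('wedge','side',(317,286));ll=mask('level','side',(308,230))
print([m is not None and m.sum() for m in(ms,ls,mw,ll)])
g=np.array([547,-87,np.radians(68)*50])
for M in({'scene':ms,'side':mw},{'scene':ms},{'side':mw}):
    v,f=fit(M,W,g);print('wedge',v[:2],np.degrees(v[2]/50),f)
def corners(m,im,name):
    h=cv2.convexHull(np.argwhere(m)[:,::-1].astype(np.int32));return cv2.approxPolyDP(h,4,True)[:,0]
for c,m in(('scene',ls),('side',ll)):
    for q in corners(m,None,c): print(c,q,onz(c,q,31)[:2])
a=cv2.resize(im[210:340,260:440],(792,572),interpolation=cv2.INTER_CUBIC);cv2.imwrite('pics/cs.png',a[:,:,::-1])
a=cv2.resize(im2[190:310,250:390],(700,600),interpolation=cv2.INTER_CUBIC);cv2.imwrite('pics/cd.png',a[:,:,::-1])
np.savez('m.npz',ls=ls,ll=ll)
E
```

```text
[np.int64(948), np.int64(5237), np.int64(506), np.int64(2373)]
wedge [545.808 -88.006] 70.85562074563435 0.06545532499599666
wedge [545.679 -89.037] 70.51350338494976 0.046049256028732666
wedge [546.294 -85.487] 71.63408303400061 0.05683163627752785
scene [426 308] [640.516 219.458]
scene [418 315] [662.023 203.893]
scene [357 326] [720.178  73.864]
scene [340 262] [566.88   0.88]
scene [371 233] [466.727  58.942]
scene [406 248] [490.627 151.295]
side [343 231] [713.119  71.389]
side [311 260] [560.764  -9.338]
side [275 242] [491.726 115.308]
side [273 236] [496.676 145.44 ]
side [295 204] [629.007 273.062]
side [318 202] [706.781 249.376]
```

View pics/cs.png

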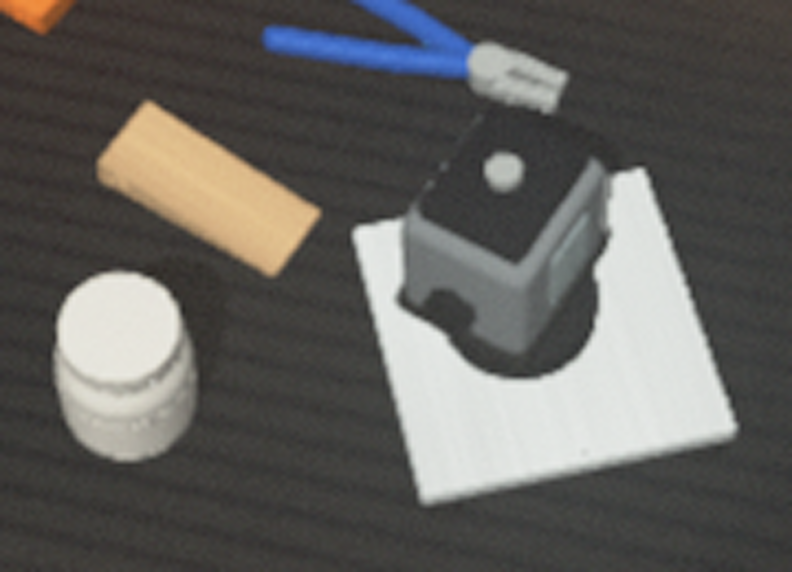

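View pics/cd.png

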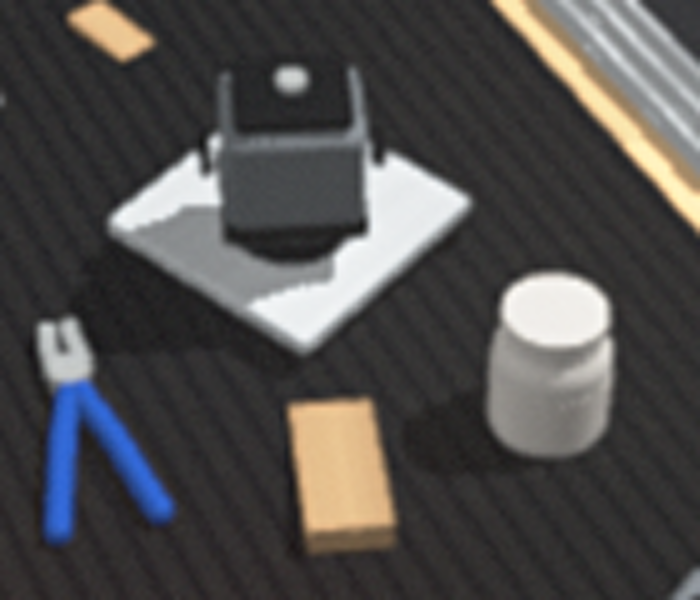

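Pale wedge confirmed: scene crop (100–320, 100–275), thick end at the far left and thin end pointing at the plate corner (355,230). The jar and nippers are on either side. Now I'll solve the level's pose from the plate-top corners.

```bash
cat >> h.py <<'E'
E
python3 - <<'E'
from fit import *
from scipy.optimize import least_squares
np.set_printoptions(precision=2,suppress=True)
def rs(c,u,v): return (260+(u+.5)/4.4-.5,210+(v+.5)/4.4-.5) if c=='scene' else (250+(u+.5)/5-.5,190+(v+.5)/5-.5)
T=[(-d,0,38),(0,-d,38),(d,0,38),(0,d,38)]
hb=(-22,0,168)
obs=[('scene',0,(355,230)),('scene',3,(644,170)),('scene',2,(736,430)),('scene',1,(422,494)),('side',0,(303,346)),('side',3,(109,222)),('side',1,(471,202))]
cps={c:camera_params(c) for c in('scene','side')}
def res(v,a=None,cams=('scene','side')):
    P=tf(lean(T,v[3] if a is None else a),v[0],v[1],v[2])
    return np.concatenate([proj(c,P[i],cps[c])-rs(c,*uv) for c,i,uv in obs if c in cams])
for cams in(('scene','side'),('scene',),('side',)):
    r=least_squares(lambda v:res(v,.08,cams),[600,110,np.radians(70)]);v=r.x
    print(cams,v[:2],np.degrees(v[2]),r.fun); print('foot',tf([(-100,0,0)],*v)[0,:2])
r=least_squares(res,[600,110,np.radians(70),.05]);print(r.x,np.degrees(r.x[2:]))
# jar / nippers wrt wedge frame
for c in('scene','side'):
    for q in('jar','nippers'):
        snap(c); o=spotter.trace(q,c)[0];b=o['box'];reg=np.argwhere(o['region'])[:,::-1]
        print(c,q,b); P=np.array([onz(c,p,10)[:2] for p in reg[::5]])
        y=np.radians(70.8);L=(P-[545.8,-88])@np.array([[np.cos(y),-np.sin(y)],[np.sin(y),np.cos(y)]])
        print('wedge-frame extents at z=10',L.min(0),L.max(0))
E
```

```text
('scene', 'side') [605.69 112.86] 69.40163648536544 [-0.66 -0.85  0.44 -0.72  0.62  0.04 -0.45  0.61  0.3  -0.11 -0.19 -0.5
  0.46 -0.28]
foot [570.51  19.25]
('scene',) [606.1  112.96] 69.42891931817387 [-0.67 -0.69  0.43 -0.59  0.65  0.19 -0.43  0.8 ]
foot [570.96  19.33]
('side',) [604.54 111.96] 69.48318479869968 [ 0.14  0.18 -0.42 -0.2   0.27 -0.05]
foot [569.49  18.3 ]
[606.   113.47   1.21   0.1 ] [69.25  5.51]
scene jar [274.3, 269.9, 30.9, 43.3]
wedge-frame extents at z=10 [ -25.73 -164.59] [ 69.03 -70.69]
scene nippers [317.6, 201.7, 72.4, 34.7]
wedge-frame extents at z=10 [-34.44 106.71] [137.68 175.42]
side jar [348.8, 247.0, 21.1, 36.7]
wedge-frame extents at z=10 [  -3.97 -182.63] [151.44 -97.08]
side nippers [259.5, 251.9, 24.4, 45.7]
wedge-frame extents at z=10 [-42.26 106.22] [144.96 174.61]
```

```bash
python3 -m jog '0 0 0 1 -2.28 0 0; 0 0 0 2 -4.56 0 0; 0 0 0 3 -6.84 0 0; 0 0 0 4 -9.12 0 0; 0 0 0 5 -11.4 0 0' 20 && python3 -m jog '0 0 0 1 -2.28 0 0; 0 0 0 2 -4.56 0 0; 0 0 0 3 -6.84 0 0; 0 0 0 4 -9.12 0 0; 0 0 0 5 -11.4 0 0' && python3 -m jog '0.95 -0.33 -0.05 1 -2.28 0 0; 1.9 -0.66 -0.1 2.2 -4.6 0 0; 2.83 -0.99 -0.15 3 -6.7 0 0; 2.83 -0.99 -0.15 3 -6.7 0 0; 2.83 -0.99 -0.15 3 -6.7 0 0'
python3 - <<'E'
from h import *
np.set_printoptions(precision=1,suppress=True)
s=env.state();print(s['time_s'],s['qpos'],s['ee_pos'],s['ee_rot'],s['force'],s['gripper_width'])
R=cv2.Rodrigues(np.array([0.]*3))[0]
from scipy.spatial.transform import Rotation as Ro
print(Ro.from_euler('xyz',s['ee_rot'],degrees=True).as_matrix())
snap('wrist','w1.png')
for q in('wedge','short_foot'):
  for r in spotter.look_for(q,'wrist')[:3]: print(q,r['conf'],r['box'])
E
```

```text
time_s: 2.38
ee_pos: [308.0, 258.6, 214.2]
ee_rot: [179.9, 0.1, 161.6]
force: [1.1, 0.1, -0.6]
gripper_width: 43.9
time_s: 3.0
ee_pos: [433.1, -26.7, 214.4]
ee_rot: [180.0, 0.1, 161.5]
force: [0.5, 1.1, 0.7]
gripper_width: 0.8
time_s: 3.62
ee_pos: [507.0, -192.1, 213.6]
ee_rot: [165.0, 0.0, 160.7]
force: [-1.1, -0.4, -0.1]
gripper_width: 0.3
3.625 [ -31.    16.6   93.9   15.4   73.2 -106.7] [ 507.  -192.1  213.6] [165.    0.  160.7] [-1.1 -0.4 -0.1] 0.25139976980131334
[[-0.9  0.3  0.1]
 [ 0.3  0.9  0.2]
 [-0.   0.3 -1. ]]
wedge 0.72 [3.7, 131.6, 119.2, 189.1]
wedge 0.7 [109.6, 128.2, 122.7, 52.5]
short_foot 0.68 [442.7, 108.7, 157.9, 175.5]
short_foot 0.3 [331.3, 47.0, 148.8, 69.8]
```

View pics/w1.png

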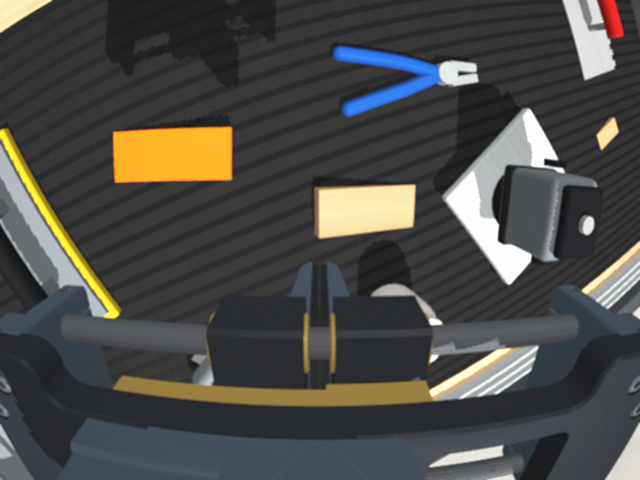

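The wrist view shows the wedge at (315–415, 184–238), with the plate's short corner at (443,198). The orange look-alike is at (172,155). I'll refine both poses from this view.

```bash
python3 - <<'E'
from fit import *
np.set_printoptions(precision=1,suppress=True)
cp=camera_params('wrist');print('cam',ray('wrist',(320,240),cp)[0])
m=None
for q in('wedge','stub_wedge'):
    m=mask(q,'wrist',(365,211))
    if m is not None:break
pts=[((414.5,185),2),((415,229),2),((314.5,187),20),((318,238),2)]
for uv,z in pts: print(uv,onz('wrist',uv,z,cp))
print('corner',onz('wrist',(443,198),28.5,cp), 'pred',tf(lean([(-d,0,38)],.08),605.7,112.9,np.radians(69.4)))
if m is not None:
    v,f=fit({'wrist':m},W,np.array([546,-88,np.radians(70.8)*50]));print('wedge',v[:2],np.degrees(v[2]/50),f)
# jar axis fit
im=[snap('scene'),None]
from scipy.optimize import least_squares
an=np.linspace(0,6.28,24)
J=np.array([(36*np.cos(a),36*np.sin(a),z) for a in an for z in(0,70)]+[(30*np.cos(a),30*np.sin(a),90) for a in an])
M={'scene':mask('jar','scene',(289,291))};snap('side');M['side']=mask('jar','side',(359,265))
M={k:x for k,x in M.items() if x is not None}
v,f=fit(M,J,np.array([640.,-100,0]));print('jar',v[:2],f)
y=np.radians(70.8);dv=v[:2]-[545.8,-88];print('in wedge frame',dv@[np.cos(y),np.sin(y)],dv@[-np.sin(y),np.cos(y)])
E
```

```text
cam [ 417.  -207.4  379.9]
(414.5, 185) [543.9 -22.6   2. ]
(415, 229) [595.8 -36.1   2. ]
(314.5, 187) [ 499.5 -139.2   20. ]
(318, 238) [ 558.2 -150.7    2. ]
corner [562.3  -4.   28.5] pred [[563.   -0.8  28.4]]
wedge [547.3 -88.2] 70.84119524994506 0.026960915361171955
jar [679.5 -98.6] 0.0918766186212
in wedge frame 33.936742086530415 -129.71819367636704
```

```bash
python3 -m jog '0 0 0 0.2 0.1 -2.4 0; 0 0 0 0.38 0.2 -4.8 0; 0 0 0 0.38 0.2 -6.8 0; 0 0 0 0.38 0.2 -7.8 0; 0 0 0 0.38 0.2 -8.2 0' && python3 -m jog '0 0 0 0 0 0 0; 0 0 0 0.13 0.37 0 0; 0 0 0 0.2 0.57 0 0; 0 0 0 0.26 0.76 0 0; 0 0 0 0.26 0.76 0 0'
```

```text
time_s: 4.65
ee_pos: [516.3, -186.4, 7.6]
ee_rot: [165.0, -0.0, 160.8]
force: [-0.2, -0.2, 0.5]
gripper_width: 0.3
time_s: 5.28
ee_pos: [523.6, -167.8, 9.3]
ee_rot: [165.0, 0.1, 160.8]
force: [0.6, -0.4, 0.4]
gripper_width: 0.7
```

```bash
python3 -m jog '0 0 0 0.07 0.2 -0.04 0; 0 0 0 0.13 0.38 -0.04 0; 0 0 0 0.21 0.76 -0.04 0; 0 0 0 0.3 1.14 -0.04 0; 0 0 0 0.38 1.52 -0.04 0' && python3 -m jog '0 0 0 0.07 0.3 0 0; 0 0 0 0.13 0.6 0 0; 0 0 0 0.18 0.8 0 0; 0 0 0 0.18 0.8 0 0'
python3 - <<'E'
from fit import *
np.set_printoptions(precision=1,suppress=True)
cp=camera_params('wrist');im=snap('wrist','w2.png')
a=cv2.resize(im[80:380,220:520],(600,600));cv2.imwrite('pics/w2c.png',a[:,:,::-1])
for r in spotter.trace('wedge','wrist')[:3]: print(r['conf'],r['box'])
print('pred unmoved',proj('wrist',(546.8,-88.1,10),cp),'foot',proj('wrist',(570.2,18,4),cp))
M={}
for c in('scene','side'):
    snap(c)
    for r in spotter.trace('wedge',c)[:3]:
        b=r['box'];p=onz(c,(b[0]+b[2]/2,b[1]+b[3]/2));print(c,r['conf'],b,p)
        if np.hypot(p[0]-558,p[1]+40)<45 and c not in M: M[c]=r['region']
if M:
    v,f=fit(M,W,np.array([558,-40,np.radians(70.8)*50]));print('wedge',v[:2],np.degrees(v[2]/50),f)
print(env.state()['force'])
E
```

```text
time_s: 5.9
ee_pos: [533.0, -129.4, 7.9]
ee_rot: [165.0, 0.1, 160.8]
force: [-0.3, -0.0, -0.4]
gripper_width: 0.3
time_s: 6.4
ee_pos: [537.5, -109.8, 8.0]
ee_rot: [165.0, 0.1, 160.8]
force: [-0.8, 0.5, 0.1]
gripper_width: 0.2
0.77 [335.2, 225.7, 175.5, 93.9]
0.76 [0.0, 132.7, 68.0, 115.2]
pred unmoved [366.2 292.4] foot [513.8 248. ]
scene 0.76 [234.7, 187.6, 22.9, 20.8] [ 411.6 -294.9    0. ]
scene 0.6 [299.6, 243.4, 43.7, 37.8] [560.9 -47.4   0. ]
side 0.65 [294.4, 320.6, 16.9, 40.8] [ 423.2 -255.9    0. ]
wedge [553.9 -47.3] 72.66024876601792 0.15671017940968424
[-0.1 -0.5  0.1]
```

View pics/w2c.png

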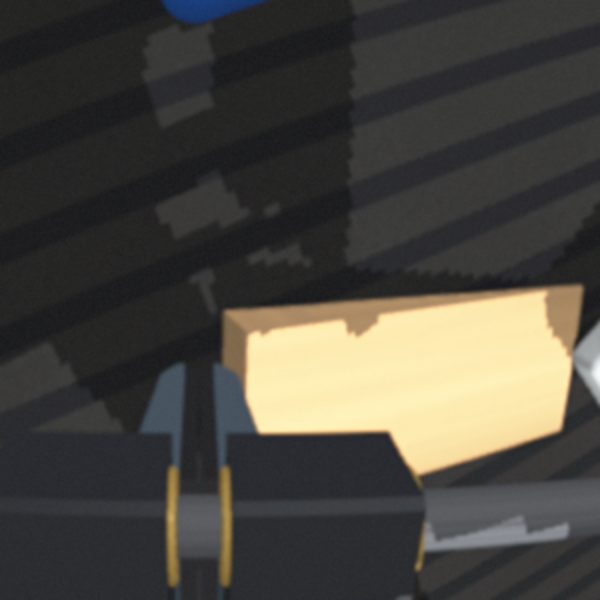

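The wedge is moving straight with the fingertips at its thick end. The thin end is at crop (582,287)–(563,428), with the plate corner just beyond at (575,365).

```bash
python3 - <<'E'
from fit import *
from scipy.optimize import least_squares
np.set_printoptions(precision=1,suppress=True)
cp=camera_params('wrist')
obs=[((60,25,0),(582,287)),((60,-25,1),(563,430)),((-60,25,0),(222,312)),((-60,25,20),(247,333))]
f=lambda v:np.concatenate([proj('wrist',tf([p],*v)[0],cp)-[220+u/2,80+w/2] for p,(u,w) in obs])
r=least_squares(f,[557,-43,1.24]);v=r.x;print(v[:2],np.degrees(v[2]),r.fun)
foot=np.array([570.2,18]);dv=foot-v[:2];u=np.array([np.cos(v[2]),np.sin(v[2])]);n=np.array([-u[1],u[0]])
print('foot in wedge',dv@u,dv@n); e=env.state()['ee_pos'][:2]-v[:2];print('tcp in wedge',e@u,e@n)
E
```

```text
[557.4 -45.8] 70.6637386884302 [-2.  -0.7 -2.6 -0.7  1.1 -0.3  1.3  0.8]
foot in wedge 64.44185044716613 8.998427457891093
tcp in wedge -67.59450035988746 -2.5809527427539134
```

```bash
python3 -m jog '0 0 0 0.1 0.4 0 0; 0 0 0 0.19 0.8 0 0; 0 0 0 0.27 1.15 0 0; 0 0 0 0.34 1.5 0 0' && python3 -m jog '0 0 0 0.04 0.2 0 0; 0 0 0 0.08 0.4 0 0; 0 0 0 0.08 0.4 0 0'
python3 - <<'E'
from fit import *
s=env.state();print(s['force'])
ims=[cv2.resize(snap(c)[a:a+100,b:b+130],(780,600) if 0 else (520,400),interpolation=cv2.INTER_CUBIC) for c,a,b in(('side',180,250),)]
im=snap('wrist');w=cv2.resize(im[150:400,320:640],(512,400))
# enlarged pair for one view
print([r['box'] for r in spotter.look_for('wedge','wrist')[:3]])
cv2.imwrite('pics/p3.png',np.vstack([cv2.resize(ims[0],(390,300)),cv2.resize(w,(390,300))])[:,:,::-1])
E
```

```text
time_s: 7.2
ee_pos: [546.3, -73.1, 8.0]
ee_rot: [165.1, 0.2, 160.8]
force: [-0.4, -5.0, -0.2]
gripper_width: 0.3
time_s: 7.58
ee_pos: [547.9, -61.8, 8.0]
ee_rot: [164.9, 0.1, 160.7]
force: [-0.2, 0.2, -0.4]
gripper_width: 0.5
[-0.22513932  0.22154022 -0.37986976]
[[332.6, 225.8, 160.0, 93.5]]
```

View pics/p3.png

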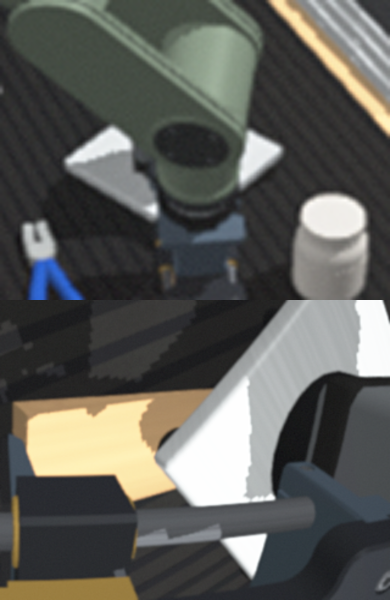

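```bash
python3 -m jog '0 0 0 0.05 0.17 0 0; 0 0 0 0.1 0.33 0 0; 0 0 0 0.14 0.48 0 0' && python3 -m jog '0 0 0 0.02 0.08 0 0; 0 0 0 0.05 0.16 0 0' && python3 -m jog '0 0 0 0.02 0.06 0 0; 0 0 0 0.03 0.1 0 0'
python3 - <<'E'
from fit import *
im=snap('wrist','w4.png');a=cv2.resize(im[150:400,320:640],(640,500),interpolation=cv2.INTER_CUBIC);cv2.imwrite('pics/w4c.png',a[:,:,::-1])
print(env.state()['force'])
E
```

```text
time_s: 8.1
ee_pos: [551.4, -51.2, 8.0]
ee_rot: [165.1, 0.1, 160.7]
force: [-0.7, -4.9, -0.5]
gripper_width: 0.5
time_s: 8.35
ee_pos: [552.7, -46.7, 8.0]
ee_rot: [165.0, 0.1, 160.7]
force: [-1.9, -3.8, 0.4]
gripper_width: 0.3
time_s: 8.6
ee_pos: [553.4, -44.1, 8.0]
ee_rot: [165.0, 0.1, 160.7]
force: [-1.0, -5.1, 0.4]
gripper_width: 0.5
[-0.77385002 -3.29935797 -0.01294195]
```

View pics/w4c.png

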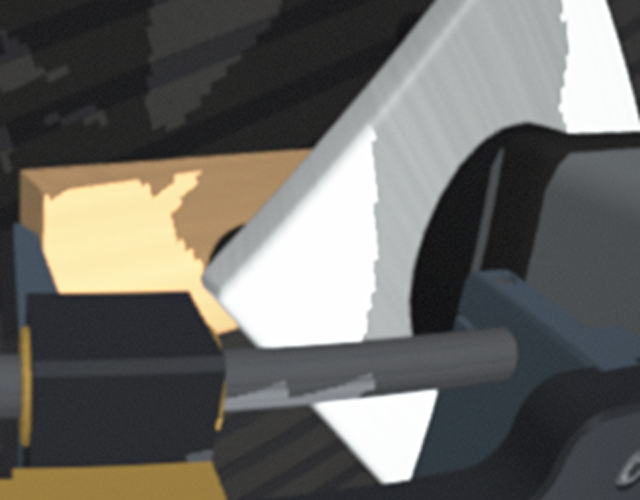

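The foot rides centrally on the wedge (dark dome at (230,245)). Pushing force is about 5 N, with no jam yet, so I'll creep on in small steps until the force surges at the stop.

```bash
python3 -m jog '0 0 0 0.01 0.03 0 0; 0 0 0 0.02 0.06 0 0' && python3 -m jog '0 0 0 0.01 0.03 0 0; 0 0 0 0.02 0.06 0 0'; python3 -m jog '0 0 0 0.01 0.03 0 0; 0 0 0 0.02 0.06 0 0'
```

```text
time_s: 8.9
ee_pos: [553.9, -42.7, 8.0]
ee_rot: [165.0, 0.1, 160.7]
force: [-1.7, -3.4, 0.4]
gripper_width: 0.4
time_s: 9.15
ee_pos: [554.4, -41.1, 8.0]
ee_rot: [165.0, 0.1, 160.7]
force: [-1.4, -4.1, 0.6]
gripper_width: 0.2
time_s: 9.4
ee_pos: [554.9, -39.6, 8.0]
ee_rot: [165.0, 0.1, 160.7]
force: [-1.3, -5.0, 1.3]
gripper_width: 0.7
```

```bash
python3 -m jog '0 0 0 0.01 0.03 0 0; 0 0 0 0.015 0.05 0 0'; python3 -m jog '0 0 0 0.01 0.03 0 0; 0 0 0 0.015 0.05 0 0'
```

```text
time_s: 9.65
ee_pos: [555.2, -39.2, 8.0]
ee_rot: [165.1, 0.1, 160.8]
force: [-4.2, -9.3, 1.9]
gripper_width: 0.5
time_s: 9.9
ee_pos: [555.4, -38.8, 8.0]
ee_rot: [165.2, 0.2, 160.8]
force: [-4.1, -11.8, 3.9]
gripper_width: 0.5
```

The force has surged and the tool has stalled, so the level is at its stop. I'll give it one small firming step, then draw straight back.

```bash
python3 -m jog '0 0 0 0.01 0.03 0 0; 0 0 0 0.015 0.05 0 0' && python3 -m jog '0 0 0 -0.13 -0.38 0 0; 0 0 0 -0.4 -1.14 0 0; 0 0 0 -0.7 -2 0 0; 0 0 0 -1.2 -3.4 1 0; 0 0 0 -1.5 -4.2 3 0' && python3 -m jog '0 0 0 -0.5 -1 2.4 0; 0 0 0 -1.5 -2 4.4 0; 0 0 0 -3 -3 5.5 0; 0 0 0 -5 -4 6.5 0; 0 0 0 -5 -4 6.5 0'
python3 - <<'E'
from fit import *
print(env.state()['ee_pos'])
a=cv2.resize(snap('scene')[210:340,290:440],(460,400),interpolation=cv2.INTER_CUBIC)
b=cv2.resize(snap('side')[190:310,240:380],(467,400),interpolation=cv2.INTER_CUBIC)
cv2.imwrite('pics/f.png',cv2.resize(np.hstack([a,b]),(800,345))[:,:,::-1])
for c in('scene','side'):
    cv2.imwrite(f'pics/f_{c}.png',snap(c)[:,:,::-1])
    for q in('level','wedge','jar','nippers','tape'):
        for r in spotter.look_for(q,c)[:1]: print(c,q,r['conf'],r['box'])
E
```

```text
time_s: 10.15
ee_pos: [555.6, -38.4, 8.0]
ee_rot: [165.2, 0.2, 160.9]
force: [-6.3, -15.6, 4.4]
gripper_width: 0.5
time_s: 10.78
ee_pos: [516.4, -141.9, 82.0]
ee_rot: [164.9, -0.2, 160.6]
force: [0.9, -1.6, 0.2]
gripper_width: 0.7
time_s: 11.4
ee_pos: [391.8, -242.9, 247.5]
ee_rot: [165.1, 0.3, 160.5]
force: [0.4, 0.8, -0.4]
gripper_width: 0.5
[ 391.77184604 -242.87390607  247.50442562]
scene level 0.81 [340.3, 231.7, 87.0, 96.2]
scene wedge 0.74 [321.0, 250.7, 25.2, 29.3]
scene jar 0.7 [272.3, 270.0, 30.9, 43.5]
scene nippers 0.89 [317.8, 201.9, 70.8, 34.5]
scene tape 0.66 [188.3, 256.7, 33.2, 34.8]
side wedge 0.8 [291.0, 322.8, 17.7, 38.5]
side jar 0.58 [349.0, 245.7, 21.0, 36.9]
side nippers 0.59 [258.1, 254.1, 26.1, 44.4]
side tape 0.58 [377.5, 305.4, 28.8, 31.3]
```

View pics/f.png

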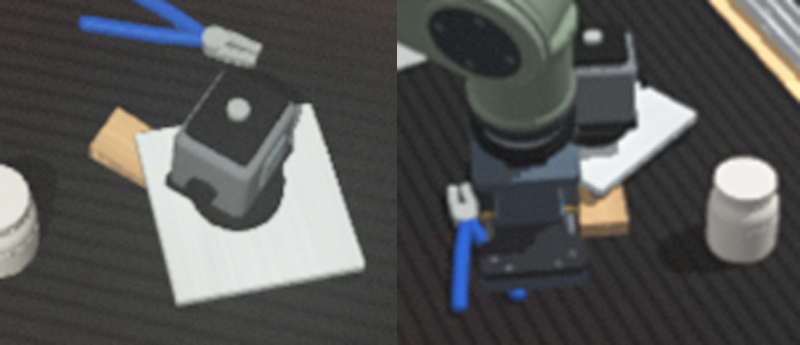

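The wedge sits under the short corner (left crop (120,150)); the jar and nippers haven't moved and the hand is clear. Now a numeric check of the lean: where the head knob is before and after, against the model.

```bash
python3 - <<'E'
from fit import *
np.set_printoptions(precision=1,suppress=True)
def knob(fn,x,y):
    g=cv2.cvtColor(cv2.imread(fn),cv2.COLOR_BGR2GRAY)[y-9:y+10,x-9:x+10]
    n,l,s,c=cv2.connectedComponentsWithStats((g>105).astype(np.uint8))
    i=min(range(1,n),key=lambda i:np.hypot(*(c[i]-9)));w=np.where(l==i,g.astype(float)-100,0);yy,xx=np.mgrid[:19,:19]
    return np.array([(w*xx).sum()/w.sum()+x-9,(w*yy).sum()/w.sum()+y-9]),s[i,4]
for f in('scene0','f_scene'):
    print(f,knob(f'pics/{f}.png',*((374,248) if f=='scene0' else (379,250))))
print('side0',knob('pics/side0.png',308,206))
print('side f',knob('pics/f_side.png',309,202))
for c in('scene','side'):
    for a in(.08,.02,0.): print(c,a,proj(c,tf(lean([(-22,0,168)],a),605.4,112.4,np.radians(69.4))[0]))
e=env.state()['force'];print(e)
E
```

```text
scene0 (array([374. , 248.2]), np.int32(61))
f_scene (array([379.6, 250.6]), np.int32(63))
side0 (array([307.8, 205.2]), np.int32(30))
side f (array([307.5, 202. ]), np.int32(26))
scene 0.08 [374.2 248.4]
scene 0.02 [378.2 250.2]
scene 0.0 [379.6 250.8]
side 0.08 [308.1 206.2]
side 0.02 [307.9 203.8]
side 0.0 [307.8 203. ]
[-0.2  0.6  0.5]
```

The knob's measured shift matches lean 0.00 in both cameras: (+5.6, +2.4) px in the scene view against a predicted (+5.4, +2.4), and −3.2 px against −3.2 px in the side view.

```bash
python3 -c "
from workcell import env
print(env.job_done(), env.state()['time_s'])"
```

```text
the job is handed in; nothing more can be done
the job is handed in; nothing more can be done
```

The level now stands level on the long wedge, and I handed the job in at about 12 s with the hand drawn well clear. I pushed the pale wedge along the mat with the closed fingertips, thin end first, until it jammed under the short foot.

- **Seating:** the push force rose from about 5 N to about 17 N while the tool almost stopped. The wedge had travelled about 73 mm since my mid-way measurement, against about 70 mm predicted.
- **Lean:** the knob on the head shifted by (+5.6, +2.4) px in the scene view and −3.2 px vertically in the side view. The model gives (+5.4, +2.4) px and −3.2 px for a change from 0.08 rad to 0, so the lean is about zero.
- **Other things on the shelf:** the jar, nippers and tape were where they started, to within detector noise. I did not check the float, trowel and stub wedge individually, but the hand never came near them. The force reading was near zero after I drew back.
- **Checks that failed or disagreed:**
  - One mid-way fit from the two fixed cameras was poor (0.16 mismatch) because the arm hid the wedge, so I used the wrist-camera corners instead.
  - In the final side view the detector did not report the level and reported the orange look-alike as the wedge. I relied on the scene view and the knob positions there.

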